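# Seat the keyed tube rotor on the centrifuge drive and hold it home

### The arm

A 7-joint arm with a two-finger parallel gripper is mounted at the origin on the work surface. World frame = base frame: x ahead of the robot, y to its left, z up, the work surface at z = 0. Lengths are in mm, angles in rad, forces in N, time in s.
With the tool pointing down it reaches from about 350 to 900 mm from the base axis. Payload 8.1 kg.
Tool frame: the origin (TCP) lies between the finger pads, 19 mm behind the fingertips; this is the grasp point; z points along the fingers, y is the line along which they close (so a half turn about z gives the same grasp; the last joint's range is limited). The gripper opens to 85 mm and grips with 20 to 120 N. Pads are 22 mm wide; open, the fingers measure 114 mm over their backs; the gripper's body (76 mm by 85 mm) begins 54 mm behind the grasp point. The pads swing forward as they close: fully open they stand 13 mm farther back than shut.
Start: joints at [-1.322, 0.434, 0.025, 1.573, -0.012, 1.134, -0.075], TCP at [215.395, 586.724, 250.023] pointing down, gripper open.
Joint ranges: [-2.62, 2.62], [-0.44, 2.09], [-1.27, 1.32], [0.08, 2.57], [-1.32, 4.46], [0.12, 2], [-2.74, 2.74]. Speed limits (rad/s): [2.22, 2.22, 3.01, 3.01, 3.14, 3.14, 3.14].

### API

Orientations are given as a unit quaternion [x, y, z, w].
In Python, from workcell import * gives the robot as it stands.
- The arm moves only by the shell command python3 -m inch 'ROWS'. ROWS is JSON, a list of rows, each an object of numbers: "ax", "ay", "az": the turn, a rotation vector about the world's x, y, z in rad; "dx", "dy", "dz": the shift along the world's x, y, z in cm; "claw": the finger opening in cm, from 0 to 8.54. A call has exactly 5 rows; each row is the pose to reach, as a shift and turn from the pose commanded when the call began; what a row does not reach only later rows make up. A row lasts 1/12 s, in which the tool goes at most 41.7 mm and 7.16 degrees, less where a joint would pass 70% of its speed; a pose out of reach is approached as far as the arm can. A call with a gripper value outside its range is refused whole. The fingers move at their own pace and stop on an object; the grip force is fixed at half the most. Time passes only in rows, so rows that repeat a pose let the fingers close, or fill a call up. It gives the time, the measured TCP pose, the force, the opening and the grip force at its end, in the units of the state.
- state(): the state, without advancing time (a new reading comes with each control period).
- capture(name): name is "side" or "top" or "wrist"; returns a dict with "image" (420x560x3 uint8, blue, green, red), "depth" (420x560 float32, mm along the optical axis (not along the pixel's ray), 0 where there is no reading), "camera_matrix" (3x3 intrinsics, pixels), "R" (3x3) and "t" (3): a world point X has camera coordinates R X + t. Camera axes: x right, y down, z forward; pixel columns grow to the right and rows downward; lengths in mm; the calibration is good to about 2 mm. A picture is of the moment at which its call begins.
- sign_off(): hands the job in; it is judged then, once.
Trained networks look in the newest picture that a camera, given by its name, has taken for a name from the list of things; names that differ only in an ending like _2 or _b are one class to them, and where a whole thing is asked for, a point or a joint stands for the part that bears it (a point fixed in the world has none). Each returns a list of dicts, best first, with "conf" (0 to 1); they miss things now and then, are a little off and sometimes report something else, mostly with a low value. They report only what shows in the picture. A call takes as long as a camera call.
- boxes_of(camera, name): "position" ([row, column] as shares, 0 to 1, of the picture: columns of its width, rows of its height, amid what is visible of it).
- spot_point(camera, name): "position" ([row, column] as shares, 0 to 1, of the picture: columns of its width, rows of its height: a listed point, or the origin of a listed thing).
The state is a dict: "clock": time; "joints": joint angles; "joint_velocities": joint speeds; "joint_efforts": joint torques, N m; "eef_pos": TCP position; "ee_rot": TCP orientation; "ft_force": force on the tool from outside, world axes, zero at the start; "ft_torque": the same for the moment, N m; "opening": finger opening in mm; "grip_force": force on a finger pad.
Only numpy, scipy, OpenCV 4.12 (cv2) and the standard library are available. Lean on these libraries where they do the work, as an engineer would, in place of code of your own. Each camera call takes 0.05 s, during which the arm holds its last target. There are 200 camera calls.

### The job

Take the grey tube rotor by its black handle, lift it out of the blue ring stand and put its keyed shaft into the hub of the white centrifuge drive, turning it until the key slips into the slot, then push on against the ejector spring until the rotor sits fully home on the hub. Finish while still gripping the handle and pressing the rotor fully home, so that a colleague can fit the lock knob: do not let go, the spring would lift it. Leave the other things on the bench where they are.

Things in the scene. Friction and masses are not known exactly. Their poses are not given: they have to be found in the camera images.
- rotor: Loose grey tube rotor, 100 mm across, about 0.45 kg, upright in the stand at the start. Origin: centre of its flat underside, which finally rests on the hub; z up along the shaft axis, x towards the key. Disc from z 0 to 30 mm (rim 12 mm high, then a cone to 76 mm across). A red stripe down the disc's edge shows the key's side.
- rotor_handle (a point): Centre of the rotor's black bar handle, on the axis, 50 mm above the underside; axes as the rotor's. The bar is 56 mm long (x), 24 mm wide (y) and 40 mm high, standing on the disc's top.
- rotor_tip (a point): Lower end of the rotor's steel shaft, on the axis, 46 mm below the underside. Shaft 24 mm in diameter, its last 8 mm tapering to 14 mm. One brass key on its +x side, 8 mm wide, reaching 18 mm from the axis, from the underside down to 30 mm below it: the lowest 16 mm of the shaft is a plain pilot without key.
- stand: Fixed blue ring stand, outside 84 mm, inside 52 mm in diameter, 60 mm high; origin at the centre of its foot. The rotor's disc rests on its top and the shaft hangs in it; the axis may be a few mm off centre.
- drive: Fixed white centrifuge drive housing, 180 x 180 x 60 mm; origin at the centre of its foot, z up, x from its black front panel to its back. On its top stands the hub, locked so that it does not turn: a grey plate 132 mm across, 6 mm thick, with an aluminium boss 66 mm across, its top 116 mm above the foot.
- hub_mouth (a point): Centre of the bore's mouth on the boss's top; axes as the drive's. Vertical bore 26.4 mm in diameter with one key slot over its whole depth, 10.4 mm wide, reaching 19.7 mm from the axis. The slot's angle is not in the state: it lies up to 0.5 rad either side of the drive's +x; see it (red marks on boss and plate) or feel for it. Rotor's underside is level here when fully home.
- ejector (a joint): Travel in m of the brass spring ejector at the bottom of the bore: 0 up (its face 34 mm below the mouth), grows as the shaft presses it down, about 0.012 with the rotor fully home, stop at 0.016. Spring 600 N/m with 7 N preload (about 14 N fully home), more than the rotor's weight.
- lock_knob: Bystander: steel lock knob, 28 mm across, 26 mm high; origin at the centre of its underside.
- jar: Bystander: jar with yellow lid, 52 mm across, 60 mm high; origin at the centre of its underside.
- tape: Bystander: roll of paper tape lying flat, 90 mm across, 19 mm high; origin at the centre of its underside.
- driver: Bystander: red screwdriver lying on the bench along its x axis; origin at its middle on the bench.
- rack: Bystander: blue rack 70 x 200 mm with capped sample tubes, 88 mm high; origin at the centre of its underside.
- spray: Bystander: bottle with blue cap, 60 mm across, 160 mm high; origin at the centre of its underside.
- cup: Bystander: white cup, 70 mm across, 80 mm high; origin at the centre of its underside.

How it is judged (in metres and radians):
On the way, in this order (a step that is already met when the one before it is completed fails the run):
1. the rotor is lifted so that its shaft is clear of the stand (z of rotor_tip in the frame of stand above 0.062 m), for 0.1 s.
2. the rotor is fully home on the hub, ejector pressed down (z of rotor in the frame of hub_mouth below 0.004 m and horizontal distance between rotor and hub_mouth below 0.004 m and angle between rotor's own z axis and vertical below 0.08 rad and value of joint ejector above 0.008 m), for 0.2 s.
At the end, for the whole second after the job is handed in: Rotor at rest, underside within 4 mm of the hub's top, axis within 4 mm of the hub's and 0.08 rad of vertical, ejector down at least 8 mm; the gripper still has the handle (TCP within 36 mm of its centre, fingers touching it with over 1 N) (all of step 2 and contact force between the fingers and rotor above 1 N and distance between the grasp point and rotor_handle below 0.036 m and linear speed of rotor below 0.02 m/s); the arm keeps its last pose, push and grip.
It fails at once if another thing on the bench is moved by more than 40 mm (distance of any of lock_knob, jar, tape, driver, rack, spray, cup from where it was at the start of the episode above 0.04 m).
It also fails if it takes over 64 s, if anything falls off the work surface, if the arm or the gripper's body presses on something with over 40 N, if the wrist force passes 120 N, or if a joint passes its speed limit or range.

## Working session

There is one attempt and no reset: what is moved stays moved. The work goes in short steps, Python scripts to look and compute and a shell command to move; the robot and the scene stay as the last step left them, time stands still between calls to the robot, and variables do not carry over. Pictures are saved under pics/ and viewed, at most 10 in all, crops included, and the job is handed in when it is done.

```bash
mkdir -p pics; cat > h.py <<'E'
from workcell import *
import numpy as np, cv2
def world(c,u,v,z=None):
    K,R,t=c["camera_matrix"],np.array(c["R"]),np.array(c["t"])
    r=R.T@np.linalg.inv(K)@np.array([u,v,1.]); o=-R.T@t
    if z is None:
        d=c["depth"][int(v),int(u)]; return o+r*d
    return o+r*(z-o[2])/r[2]
E
python3 - <<'E'
from h import *
for n in ("top","side"):
    c=capture(n); cv2.imwrite(f"pics/{n}0.png",c["image"])
    for k in ("rotor","rotor_handle","stand","hub_mouth","drive"):
        for p in spot_point(n,k)[:2]:
            v,u=p["position"][0]*420,p["position"][1]*560
            z={"rotor":60,"rotor_handle":110,"stand":0,"hub_mouth":116,"drive":0}[k]
            print(n,k,round(p["conf"],2),int(u),int(v),world(c,u,v,z).round(),world(c,u,v).round())
s=state();print(s["clock"],s["ee_rot"],s["eef_pos"],s["opening"])
E
```

```text
top rotor 0.68 437 240 [ 543. -441.   60.] [ 541. -434.   76.]
top rotor 0.6 187 232 [552. 245.  60.] [544. 231. 121.]
top rotor_handle 0.85 185 228 [557. 240. 110.] [554. 236. 129.]
top stand 0.58 192 234 [554. 243.   0.] [544. 224.  90.]
top hub_mouth 0.74 183 228 [556. 243. 116.] [555. 240. 130.]
side rotor 0.84 261 161 [550. 242.  60.] [550. 214.  85.]
side rotor_handle 0.69 262 151 [555. 232. 110.] [555. 235. 108.]
side stand 0.84 263 174 [556. 247.   0.] [555. 201.  44.]
side hub_mouth 0.7 347 220 [762. -63. 116.] [784.   5.  35.]
side hub_mouth 0.65 273 284 [ 558. -246.  116.] [ 559. -227.   86.]
side drive 0.62 273 306 [ 559. -237.    0.] [ 557. -276.   67.]
0.6 [1.75022100e-01 9.84564504e-01 4.48608308e-05 8.81018031e-07] [215.39452114 586.72508396 250.04730007] 85.46119534947371
```

View pics/top0.png

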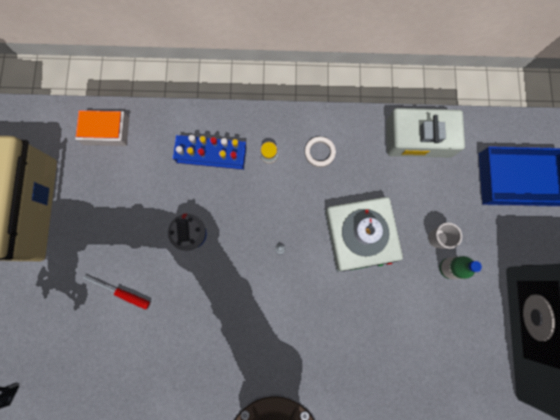

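View pics/side0.png

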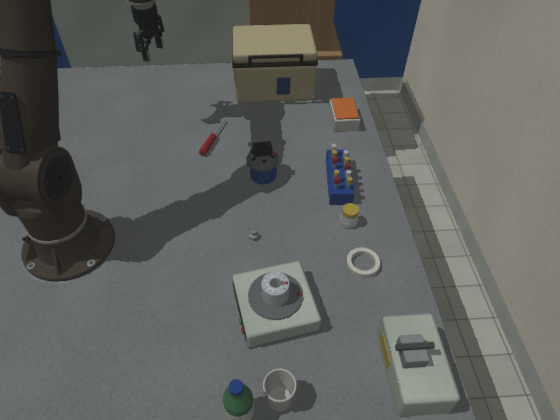

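The top picture shows the rotor at about (187,232) with its handle along the world's x and its stripe near (184,216). The drive hub is at about (370,230), with red marks near (366,213). The side picture agrees. Next I'll head for the rotor and take a wrist view there.

```bash
python3 -m inch '[{"dx":3.4,"dy":-3.4,"az":0.07},{"dx":6.4,"dy":-6.4,"az":0.14},{"dx":9.4,"dy":-9.4,"az":0.21},{"dx":12.4,"dy":-12.4,"az":0.28},{"dx":15.4,"dy":-15.4,"az":0.35}]'
python3 -m inch '[{"dx":3,"dy":-3},{"dx":6,"dy":-6},{"dx":9,"dy":-9},{"dx":11,"dy":-12},{"dx":12,"dy":-15}]'
python3 - <<'E'
from h import *
c=capture("wrist"); cv2.imwrite("pics/w1.png",c["image"])
t=capture("top"); im=t["image"]
for nm,(x0,y0,x1,y1) in dict(hub=(325,195,405,272)).items():
    h=cv2.cvtColor(im,cv2.COLOR_BGR2HSV); m=((h[...,0]<8)|(h[...,0]>172))&(h[...,1]>110)&(h[...,2]>60)
    for v,u in np.argwhere(m[y0:y1,x0:x1]): print(u+x0,v+y0,im[v+y0,u+x0],world(t,u+x0,v+y0).round())
    d=np.array([world(t,u,v) for v in range(y0,y1) for u in range(x0,x1)])
    b=d[abs(d[:,2]-116)<5]; print(len(b),b.mean(0),b.min(0),b.max(0))
cv2.imwrite("pics/crop1.png",cv2.resize(im[195:272,325:405],None,fx=7,fy=7,interpolation=cv2.INTER_CUBIC))
s=state();print(s["clock"],s["ee_rot"],s["eef_pos"])
E
```

```text
365 210 [ 62  60 120] [ 624. -240.   64.]
366 210 [ 52  53 148] [ 623. -242.   67.]
367 210 [ 58  59 151] [ 623. -244.   72.]
365 211 [ 45  44 102] [ 620. -238.   70.]
366 211 [ 36  36 131] [ 621. -242.   66.]
367 211 [ 40  41 134] [ 620. -244.   72.]
368 211 [ 60  57 110] [ 621. -248.   66.]
365 212 [46 46 88] [ 618. -240.   65.]
366 212 [ 37  37 104] [ 617. -241.   70.]
367 212 [ 38  38 104] [ 618. -245.   67.]
366 213 [48 47 88] [ 615. -241.   70.]
367 213 [49 47 85] [ 615. -244.   69.]
370 220 [112 104 188] [ 588. -240.  118.]
388 263 [ 63  63 125] [ 481. -308.   35.]
389 263 [ 60  59 143] [ 481. -309.   39.]
390 263 [ 64  63 148] [ 481. -313.   36.]
391 263 [ 78  75 138] [ 481. -315.   38.]
403 [ 560.33112465 -239.75190101  116.15921413] [ 529.7978911  -272.006442    111.25755267] [ 593.77746344 -208.25151192  120.97639019]
0.7 [1.75014000e-01 9.84565943e-01 6.45521855e-05 9.72806866e-07] [215.37380885 586.75671385 250.06669341]schema error: expected keys ax, ay, az, dx, dy, dz, claw
schema error: expected keys ax, ay, az, dx, dy, dz, claw
```

View pics/w1.png

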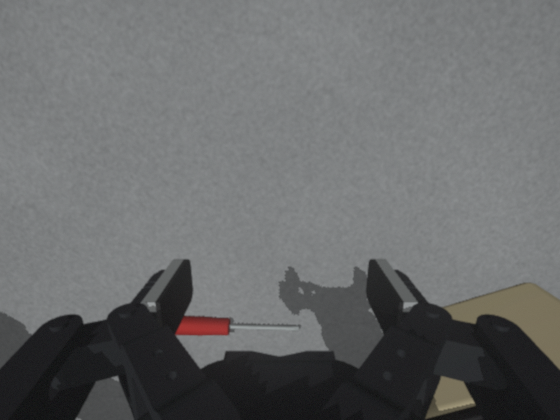

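View pics/crop1.png

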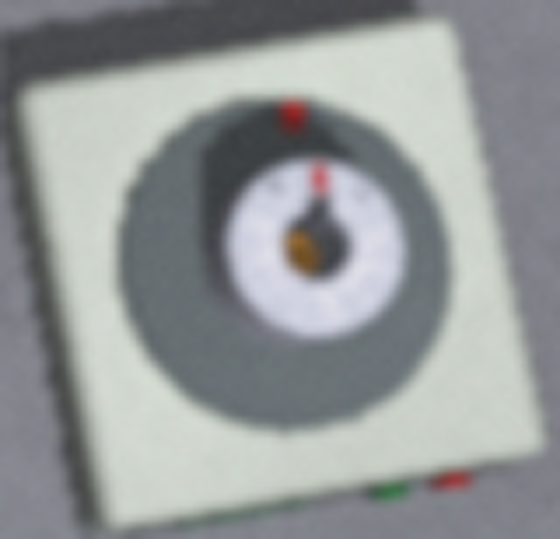

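The crop shows the boss with its slot and red marks nearly along +x: the hub is at about (561,-240) and the slot angle is about -0.02 rad. The wrist view only shows bench and the screwdriver. The moves were refused because every row needs all the keys.

```bash
python3 -m inch '[{"ax":0,"ay":0,"az":0.07,"dx":3,"dy":-3,"dz":0,"claw":8.5},{"ax":0,"ay":0,"az":0.14,"dx":6,"dy":-6,"dz":0,"claw":8.5},{"ax":0,"ay":0,"az":0.21,"dx":9,"dy":-9,"dz":0,"claw":8.5},{"ax":0,"ay":0,"az":0.28,"dx":12,"dy":-12,"dz":0,"claw":8.5},{"ax":0,"ay":0,"az":0.35,"dx":15,"dy":-15,"dz":0,"claw":8.5}]'
python3 -m inch '[{"ax":0,"ay":0,"az":0,"dx":3,"dy":-3,"dz":0,"claw":8.5},{"ax":0,"ay":0,"az":0,"dx":6,"dy":-6,"dz":0,"claw":8.5},{"ax":0,"ay":0,"az":0,"dx":9,"dy":-9,"dz":0,"claw":8.5},{"ax":0,"ay":0,"az":0,"dx":11,"dy":-12,"dz":0,"claw":8.5},{"ax":0,"ay":0,"az":0,"dx":12,"dy":-15,"dz":0,"claw":8.5}]'
python3 - <<'E'
from h import *
c=capture("wrist"); im=c["image"]; cv2.imwrite("pics/w2.png",im)
for k in ("rotor","rotor_handle","stand"):
    for p in spot_point("wrist",k)[:2]:
        v,u=p["position"][0]*420,p["position"][1]*560
        print(k,round(p["conf"],2),int(u),int(v),world(c,u,v,{"rotor":60,"rotor_handle":110,"stand":0}[k]).round())
h=cv2.cvtColor(im,cv2.COLOR_BGR2HSV); m=(((h[...,0]<8)|(h[...,0]>172))&(h[...,1]>110)&(h[...,2]>60)).astype(np.uint8)
n,_,st,ce=cv2.connectedComponentsWithStats(m)
for i in range(1,n):
    if st[i,4]>15: print("red",st[i],ce[i],world(c,*ce[i]).round(1))
vv,uu=np.mgrid[0:420:2,0:560:2]; P=np.array([world(c,u,v) for v,u in zip(vv.ravel(),uu.ravel())])
d=np.hypot(P[:,0]-555,P[:,1]-240)
b=P[(d<60)&(abs(P[:,2]-130)<6)].astype(np.float32); print("bar",len(b),b.mean(0) if len(b) else "",cv2.minAreaRect(b[:,:2].copy()) if len(b) else "")
b=P[(d<80)&(P[:,2]>55)&(P[:,2]<80)].astype(np.float32)
if len(b): print("disc",cv2.minEnclosingCircle(b[:,:2].copy()),b[:,:2].min(0),b[:,:2].max(0))
s=state();print(s["clock"],s["ee_rot"],s["eef_pos"])
E
```

```text
clock: 1.12
eef_pos: [363.8, 437.9, 250.2]
ee_rot: [-0.001, 1.0, 0.0, 0.0]
ft_force: [0.4, 1.7, 0.6]
opening: 85.3
grip_force: 0.0
clock: 1.53
eef_pos: [485.7, 286.7, 250.1]
ee_rot: [0.002, 1.0, -0.0, 0.001]
ft_force: [0.2, -0.7, 0.2]
opening: 84.9
grip_force: 0.0
rotor 0.87 246 245 [554. 250.  60.]
rotor_handle 0.68 240 266 [553. 249. 110.]
red [ 336   52   89   54 2133] [379.02906704  79.00375059] [374.8 395.   26.7]
bar 362 [550.7485  249.09286 130.09085] ((552.6141967773438, 248.71556091308594), (55.134376525878906, 23.696563720703125), 7.898710250854492)
disc ((552.7886962890625, 248.66172790527344), 49.5910758972168) [503.22812 199.4739 ] [595.2062 296.5479]
1.7333 [2.10448930e-03 9.99997772e-01 1.50292039e-04 7.33081391e-05] [483.11793346 288.58054348 250.20331871]
```

View pics/w2.png

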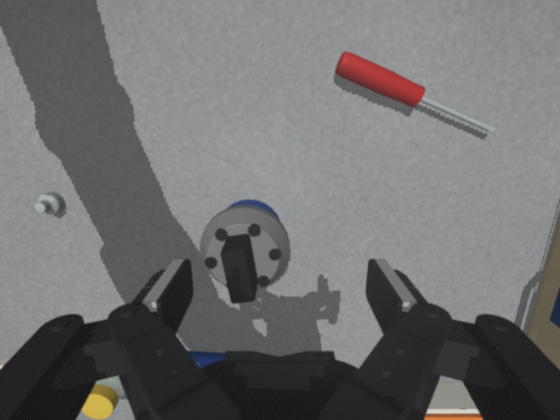

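The wrist view shows the rotor at about (246,245) with its bar tilted slightly. Depth puts it near (553,249) with yaw about +0.14. I'll move above it and check again.

```bash
python3 -m inch '[{"ax":0,"ay":0,"az":0.07,"dx":2.5,"dy":-1.5,"dz":-1,"claw":8.5},{"ax":0,"ay":0,"az":0.14,"dx":5,"dy":-3,"dz":-2,"claw":8.5},{"ax":0,"ay":0,"az":0.14,"dx":6.8,"dy":-3.8,"dz":-4,"claw":8.5},{"ax":0,"ay":0,"az":0.14,"dx":6.8,"dy":-3.8,"dz":-5,"claw":8.5},{"ax":0,"ay":0,"az":0.14,"dx":6.8,"dy":-3.8,"dz":-5,"claw":8.5}]'
python3 - <<'E'
from h import *
capture("top");c=capture("wrist"); im=c["image"]; cv2.imwrite("pics/w3.png",im); s=state()
vv,uu=np.mgrid[0:420:2,0:560:2]; P=np.array([world(c,u,v) for v,u in zip(vv.ravel(),uu.ravel())])
d=np.hypot(P[:,0]-555,P[:,1]-244)
b=P[(d<45)&(abs(P[:,2]-130)<4)].astype(np.float32); print("bar",len(b),b[:,2].mean(),cv2.minAreaRect(b[:,:2].copy()))
b=P[(d<80)&(P[:,2]>55)&(P[:,2]<80)].astype(np.float32); print("disc",cv2.minEnclosingCircle(b[:,:2].copy()),b[:,:2].min(0),b[:,:2].max(0))
print(s["clock"],s["ee_rot"],s["eef_pos"])
E
```

```text
clock: 2.15
eef_pos: [549.4, 251.7, 197.3]
ee_rot: [-0.069, 0.998, -0.001, -0.002]
ft_force: [-1.5, -0.8, 0.7]
opening: 85.2
grip_force: 0.0
bar 638 130.37245 ((553.2614135742188, 248.1884002685547), (55.27646255493164, 23.1348876953125), 8.400729179382324)
disc ((553.3416137695312, 248.5360107421875), 49.69648742675781) [503.84708 199.51672] [600.8867 297.9172]
2.25 [-7.01221098e-02  9.97538084e-01  3.13537170e-04 -7.50078338e-04] [549.35441935 253.291029   199.86148618]
```

View pics/w3.png

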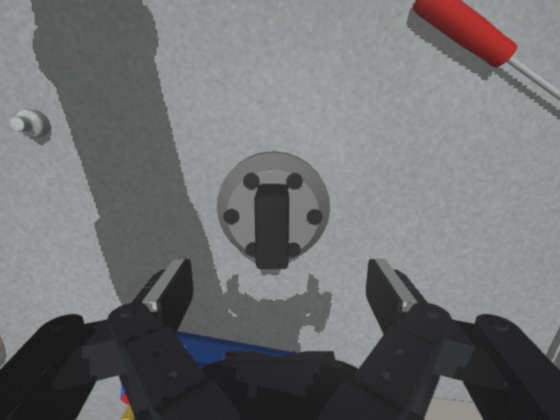

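The bar is at about (272,225) in the picture, between the fingers' columns. Both measurements agree: (553.3, 248.4), yaw 0.145. Now I descend and grip.

```bash
python3 -m inch '[{"ax":0,"ay":0,"az":0.005,"dx":0.4,"dy":-0.5,"dz":-2,"claw":8.5},{"ax":0,"ay":0,"az":0.005,"dx":0.4,"dy":-0.5,"dz":-4,"claw":8.5},{"ax":0,"ay":0,"az":0.005,"dx":0.4,"dy":-0.5,"dz":-6,"claw":8.5},{"ax":0,"ay":0,"az":0.005,"dx":0.4,"dy":-0.5,"dz":-8,"claw":8.5},{"ax":0,"ay":0,"az":0.005,"dx":0.4,"dy":-0.5,"dz":-8.3,"claw":8.5}]'
python3 -m inch '[{"ax":0,"ay":0,"az":0,"dx":0,"dy":0,"dz":0,"claw":8.5},{"ax":0,"ay":0,"az":0,"dx":0,"dy":0,"dz":0,"claw":4},{"ax":0,"ay":0,"az":0,"dx":0,"dy":0,"dz":0,"claw":1},{"ax":0,"ay":0,"az":0,"dx":0,"dy":0,"dz":0,"claw":0},{"ax":0,"ay":0,"az":0,"dx":0,"dy":0,"dz":0,"claw":0}]'
python3 -m inch '[{"ax":0,"ay":0,"az":0,"dx":0,"dy":0,"dz":0,"claw":0},{"ax":0,"ay":0,"az":0,"dx":0,"dy":0,"dz":0,"claw":0},{"ax":0,"ay":0,"az":0,"dx":0,"dy":0,"dz":0,"claw":0},{"ax":0,"ay":0,"az":0,"dx":0,"dy":0,"dz":0,"claw":0},{"ax":0,"ay":0,"az":0,"dx":0,"dy":0,"dz":0,"claw":0}]'
```

```text
clock: 2.67
eef_pos: [552.3, 247.7, 115.1]
ee_rot: [-0.073, 0.997, -0.0, -0.002]
ft_force: [-0.6, -0.1, -0.6]
opening: 85.3
grip_force: 0.0
clock: 3.08
eef_pos: [555.2, 246.8, 118.2]
ee_rot: [-0.072, 0.997, 0.0, 0.001]
ft_force: [0.0, 0.0, 0.9]
opening: 38.3
grip_force: 0.0
clock: 3.5
eef_pos: [555.0, 246.9, 117.9]
ee_rot: [-0.072, 0.997, 0.0, 0.001]
ft_force: [-2.0, 2.3, 6.6]
opening: 23.0
grip_force: 60.1
```

```bash
python3 -m inch '[{"ax":0,"ay":0,"az":0,"dx":0,"dy":0,"dz":1.5,"claw":0},{"ax":0,"ay":0,"az":0,"dx":0,"dy":0,"dz":4,"claw":0},{"ax":0,"ay":0,"az":0,"dx":0,"dy":0,"dz":6.5,"claw":0},{"ax":0,"ay":0,"az":0,"dx":0,"dy":0,"dz":9.5,"claw":0},{"ax":0,"ay":0,"az":0,"dx":0,"dy":0,"dz":12.5,"claw":0}]'
python3 -m inch '[{"ax":0,"ay":0,"az":0,"dx":0,"dy":-1,"dz":0,"claw":0},{"ax":0,"ay":0,"az":0,"dx":0,"dy":-3,"dz":0,"claw":0},{"ax":0,"ay":0,"az":0,"dx":0,"dy":-6,"dz":0,"claw":0},{"ax":0,"ay":0,"az":-0.05,"dx":0,"dy":-9,"dz":0,"claw":0},{"ax":0,"ay":0,"az":-0.1,"dx":0,"dy":-12,"dz":0,"claw":0}]'
python3 -m inch '[{"ax":0,"ay":0,"az":-0.02,"dx":0,"dy":-3,"dz":0,"claw":0},{"ax":0,"ay":0,"az":-0.06,"dx":0,"dy":-6,"dz":0,"claw":0},{"ax":0,"ay":0,"az":-0.06,"dx":0,"dy":-9,"dz":0,"claw":0},{"ax":0,"ay":0,"az":-0.06,"dx":0,"dy":-12,"dz":0,"claw":0},{"ax":0,"ay":0,"az":-0.06,"dx":0,"dy":-15,"dz":0,"claw":0}]'
```

```text
clock: 3.92
eef_pos: [553.7, 245.7, 242.1]
ee_rot: [-0.071, 0.997, -0.001, -0.001]
ft_force: [1.2, 0.4, -5.6]
opening: 23.2
grip_force: 59.9
clock: 4.33
eef_pos: [553.7, 124.6, 240.8]
ee_rot: [-0.021, 1.0, -0.0, -0.001]
ft_force: [0.7, 0.0, -5.5]
opening: 23.2
grip_force: 60.0
clock: 4.75
eef_pos: [553.5, -25.5, 240.8]
ee_rot: [0.009, 1.0, -0.0, -0.001]
ft_force: [0.0, -0.3, -4.6]
opening: 23.3
grip_force: 60.1
```

```bash
cat > hub.py <<'E'
from h import *
import sys
tag=sys.argv[1]
for nm in ("top","wrist"):
    c=capture(nm); im=c["image"]; cv2.imwrite(f"pics/{nm}{tag}.png",im)
    vv,uu=np.mgrid[0:420,0:560]; vv,uu=vv.ravel(),uu.ravel()
    P=np.array([world(c,u,v) for v,u in zip(vv,uu)])
    d=np.hypot(P[:,0]-560,P[:,1]+240)
    b=P[(d<40)&(abs(P[:,2]-116)<5)].astype(np.float32)
    if len(b): print(nm,"boss",len(b),b[:,2].mean(),cv2.minEnclosingCircle(b[:,:2].copy()),cv2.fitEllipse(cv2.convexHull(b[:,:2].copy())))
    h=cv2.cvtColor(im,cv2.COLOR_BGR2HSV).reshape(-1,3).astype(int); m=((h[:,0]<8)|(h[:,0]>172))&(h[:,1]>110)&(h[:,2]>60)
    for z in (116,66):
        q=P[m&(d<70)&(abs(P[:,2]-z)<8)]
        if len(q): print(" red",z,len(q),q.mean(0).round(1))
    for p in spot_point(nm,"hub_mouth")[:2]:
        v,u=p["position"][0]*420,p["position"][1]*560; print(" net",round(p["conf"],2),int(u),int(v),world(c,u,v,116).round(1))
s=state();print(s["clock"],s["ee_rot"],s["eef_pos"],s["ft_force"])
E
python3 hub.py 4
```

```text
top boss 399 116.12482 ((561.0955200195312, -240.10110473632812), 32.80194091796875) ((561.2262573242188, -240.1285858154297), (64.29583740234375, 64.7868423461914), 165.60765075683594)
 red 66 12 [ 619.5 -242.3   68.2]
wrist boss 3666 116.10372 ((562.584228515625, -237.18838500976562), 33.59239196777344) ((562.170166015625, -237.44883728027344), (65.08070373535156, 66.68315124511719), 25.705659866333008)
 red 116 39 [ 588.5 -239.7  117.1]
 red 66 71 [ 620.2 -241.3   68.5]
4.95 [ 9.91084579e-03  9.99950400e-01 -1.37566930e-04 -9.76759764e-04] [553.79972186 -25.04767344 241.00022391] [ 0.38732232  0.65327189 -4.81029722]
```

View pics/wrist4.png

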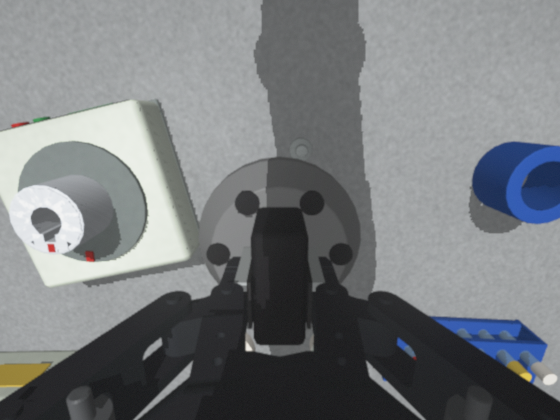

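The wrist view shows the hub boss at about (45,222) with the red marks below it, and the rotor held at (280,230). The slot angle is about -0.06 rad. I'll go closer for a second hub fix and also check the rotor in the hand.

```bash
python3 -m inch '[{"ax":0,"ay":0,"az":-0.01,"dx":0.2,"dy":-2,"dz":0,"claw":0},{"ax":0,"ay":0,"az":-0.02,"dx":0.5,"dy":-5,"dz":0,"claw":0},{"ax":0,"ay":0,"az":-0.04,"dx":0.9,"dy":-8,"dz":0,"claw":0},{"ax":0,"ay":0,"az":-0.04,"dx":0.9,"dy":-10,"dz":0,"claw":0},{"ax":0,"ay":0,"az":-0.04,"dx":0.9,"dy":-11,"dz":0,"claw":0}]'
cat >> hub.py <<'E'
# rotor held: the disc's rim edge plane (z= underside+12) points near eef
e=np.array(s["eef_pos"]); dd=np.hypot(P[:,0]-e[0],P[:,1]-e[1]); zz=e[2]-58
b=P[(dd<58)&(P[:,2]>zz-3)&(P[:,2]<zz+36)]
# outermost points per direction, on camera side
a=np.degrees(np.arctan2(b[:,1]-e[1],b[:,0]-e[0])).astype(int); r=np.hypot(b[:,0]-e[0],b[:,1]-e[1])
o=np.array([b[a==k][r[a==k].argmax()] for k in np.unique(a) if (a==k).sum()>5])
from scipy.optimize import least_squares
f=least_squares(lambda x:np.hypot(o[:,0]-x[0],o[:,1]-x[1])-49.6,e[:2],loss="soft_l1")
print("disc centre",f.x,"minus eef",f.x-e[:2],len(o),np.abs(f.fun).mean(),o[:,2].mean()-e[2])
E
python3 hub.py 5
```

```text
clock: 5.37
eef_pos: [563.2, -136.1, 241.3]
ee_rot: [0.029, 1.0, -0.001, -0.001]
ft_force: [-0.3, -0.2, -4.8]
opening: 23.1
grip_force: 60.6
wrist boss 3583 116.24448 ((561.8096923828125, -238.14942932128906), 33.53022384643555) ((562.204345703125, -237.69668579101562), (65.00051879882812, 66.1789321899414), 14.259700775146484)
 red 116 40 [ 588.2 -239.8  117.2]
 red 66 65 [ 620.7 -241.4   68.7]
5.5667 [ 2.75648457e-02  9.99619644e-01  7.08357236e-04 -4.94227758e-04] [ 563.64056562 -131.61210854  241.43952043] [ 0.28403681  1.83369874 -4.87927179]
disc centre [ 561.7895692  -134.13848967] minus eef [-1.85099642 -2.52638113] 229 0.4015516318849638 -46.472441938226865
```

View pics/wrist5.png

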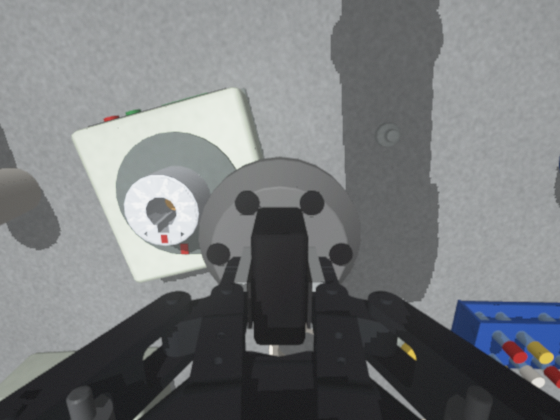

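The wrist view shows the boss at about (160,210) and its slot mark at (164,239). The hub is at (562,-238) and the slot angle about -0.065. The rotor sits about 1.8 mm toward -x of the TCP. I'll go over the hub now.

```bash
python3 -m inch '[{"ax":0,"ay":0,"az":-0.01,"dx":0,"dy":-3,"dz":0,"claw":0},{"ax":0,"ay":0,"az":-0.01,"dx":0,"dy":-6,"dz":0,"claw":0},{"ax":0,"ay":0,"az":-0.01,"dx":0,"dy":-8.5,"dz":0,"claw":0},{"ax":0,"ay":0,"az":-0.01,"dx":0,"dy":-10,"dz":0,"claw":0},{"ax":0,"ay":0,"az":-0.01,"dx":0,"dy":-10.6,"dz":0,"claw":0}]'
python3 -m inch '[{"ax":0,"ay":0,"az":0,"dx":0,"dy":0,"dz":0,"claw":0},{"ax":0,"ay":0,"az":0,"dx":0,"dy":0,"dz":0,"claw":0},{"ax":0,"ay":0,"az":0,"dx":0,"dy":0,"dz":0,"claw":0},{"ax":0,"ay":0,"az":0,"dx":0,"dy":0,"dz":0,"claw":0},{"ax":0,"ay":0,"az":0,"dx":0,"dy":0,"dz":0,"claw":0}]'
python3 hub.py 6
```

```text
clock: 5.98
eef_pos: [563.6, -240.6, 241.8]
ee_rot: [0.034, 0.999, -0.0, -0.0]
ft_force: [-0.3, -0.3, -4.4]
opening: 23.2
grip_force: 60.9
clock: 6.4
eef_pos: [564.1, -238.1, 242.1]
ee_rot: [0.032, 0.999, 0.0, 0.0]
ft_force: [-0.0, -0.1, -4.8]
opening: 23.1
grip_force: 60.8Traceback (most recent call last):
  File "hub.py", line 10, in <module>
    if len(b): print(nm,"boss",len(b),b[:,2].mean(),cv2.minEnclosingCircle(b[:,:2].copy()),cv2.fitEllipse(cv2.convexHull(b[:,:2].copy())))
                                                                                           ~~~~~~~~~~~~~~^^^^^^^^^^^^^^^^^^^^^^^^^^^^^^^^
cv2.error: OpenCV(4.12.0) /io/opencv/modules/imgproc/src/shapedescr.cpp:361: error: (-201:Incorrect size of input array) There should be at least 5 points to fit the ellipse in function 'fitEllipseNoDirect'
```

```bash
sed -i 's/("top","wrist")/("wrist",)/; s/if len(b): print(nm/if len(b)>500: print(nm/' hub.py; python3 hub.py 6
```

```text
6.55 [3.30318658e-02 9.99454293e-01 8.35603922e-05 6.44967722e-05] [ 563.84860266 -239.03749391  242.0920114 ] [ 0.08569626  0.41722244 -5.16027145]
disc centre [ 562.63465704 -237.7273333 ] minus eef [-1.21394561  1.31016061] 230 0.35300933647623917 -46.712823077343984
```

The rotor and hub agree within 1 mm. I'll lower the pilot into the bore.

```bash
python3 -m inch '[{"ax":0,"ay":0,"az":0,"dx":-0.05,"dy":0,"dz":-1,"claw":0},{"ax":0,"ay":0,"az":0,"dx":-0.05,"dy":0,"dz":-2,"claw":0},{"ax":0,"ay":0,"az":0,"dx":-0.05,"dy":0,"dz":-2.6,"claw":0},{"ax":0,"ay":0,"az":0,"dx":-0.05,"dy":0,"dz":-3.1,"claw":0},{"ax":0,"ay":0,"az":0,"dx":-0.05,"dy":0,"dz":-3.4,"claw":0}]'
python3 -m inch '[{"ax":0,"ay":0,"az":0,"dx":0,"dy":0,"dz":0,"claw":0},{"ax":0,"ay":0,"az":0,"dx":0,"dy":0,"dz":0,"claw":0},{"ax":0,"ay":0,"az":0,"dx":0,"dy":0,"dz":0,"claw":0},{"ax":0,"ay":0,"az":0,"dx":0,"dy":0,"dz":0,"claw":0},{"ax":0,"ay":0,"az":0,"dx":0,"dy":0,"dz":0,"claw":0}]'
```

```text
clock: 6.97
eef_pos: [562.9, -239.4, 206.8]
ee_rot: [0.033, 0.999, 0.0, -0.001]
ft_force: [-0.1, -0.9, -5.2]
opening: 23.3
grip_force: 60.9
clock: 7.38
eef_pos: [563.3, -239.7, 208.4]
ee_rot: [0.033, 0.999, -0.0, 0.0]
ft_force: [-0.0, -0.1, -4.4]
opening: 22.9
grip_force: 60.9
```

```bash
python3 -m inch '[{"ax":0,"ay":0,"az":0,"dx":0,"dy":0,"dz":-0.2,"claw":0},{"ax":0,"ay":0,"az":0,"dx":0,"dy":0,"dz":-0.4,"claw":0},{"ax":0,"ay":0,"az":0,"dx":0,"dy":0,"dz":-0.6,"claw":0},{"ax":0,"ay":0,"az":0,"dx":0,"dy":0,"dz":-0.8,"claw":0},{"ax":0,"ay":0,"az":0,"dx":0,"dy":0,"dz":-0.8,"claw":0}]'
```

```text
clock: 7.8
eef_pos: [562.9, -239.5, 199.4]
ee_rot: [0.033, 0.999, 0.0, -0.0]
ft_force: [0.2, 0.1, -4.8]
opening: 23.1
grip_force: 60.9
```

The key is already past the mouth with no contact force, so I'll keep going down.

```bash
python3 -m inch '[{"ax":0,"ay":0,"az":0,"dx":0,"dy":0,"dz":-0.3,"claw":0},{"ax":0,"ay":0,"az":0,"dx":0,"dy":0,"dz":-0.6,"claw":0},{"ax":0,"ay":0,"az":0,"dx":0,"dy":0,"dz":-0.9,"claw":0},{"ax":0,"ay":0,"az":0,"dx":0,"dy":0,"dz":-1.2,"claw":0},{"ax":0,"ay":0,"az":0,"dx":0,"dy":0,"dz":-1.5,"claw":0}]'
python3 -m inch '[{"ax":0,"ay":0,"az":0,"dx":0,"dy":0,"dz":-0.2,"claw":0},{"ax":0,"ay":0,"az":0,"dx":0,"dy":0,"dz":-0.4,"claw":0},{"ax":0,"ay":0,"az":0,"dx":0,"dy":0,"dz":-0.6,"claw":0},{"ax":0,"ay":0,"az":0,"dx":0,"dy":0,"dz":-0.8,"claw":0},{"ax":0,"ay":0,"az":0,"dx":0,"dy":0,"dz":-0.8,"claw":0}]'
```

```text
clock: 8.22
eef_pos: [563.3, -239.6, 184.8]
ee_rot: [0.033, 0.999, 0.0, 0.0]
ft_force: [-1.3, 0.4, 2.4]
opening: 23.2
grip_force: 61.9
clock: 8.63
eef_pos: [563.4, -239.6, 177.4]
ee_rot: [0.033, 0.999, -0.0, 0.0]
ft_force: [-2.8, 0.7, 7.3]
opening: 23.1
grip_force: 62.5
```

```bash
python3 -m inch '[{"ax":0,"ay":0,"az":0,"dx":0,"dy":0,"dz":-0.1,"claw":0},{"ax":0,"ay":0,"az":0,"dx":0,"dy":0,"dz":-0.2,"claw":0},{"ax":0,"ay":0,"az":0,"dx":0,"dy":0,"dz":-0.3,"claw":0},{"ax":0,"ay":0,"az":0,"dx":0,"dy":0,"dz":-0.4,"claw":0},{"ax":0,"ay":0,"az":0,"dx":0,"dy":0,"dz":-0.4,"claw":0}]'
python3 -m inch '[{"ax":0,"ay":0,"az":0,"dx":0,"dy":0,"dz":-0.1,"claw":0},{"ax":0,"ay":0,"az":0,"dx":0,"dy":0,"dz":-0.1,"claw":0},{"ax":0,"ay":0,"az":0,"dx":0,"dy":0,"dz":-0.1,"claw":0},{"ax":0,"ay":0,"az":0,"dx":0,"dy":0,"dz":-0.1,"claw":0},{"ax":0,"ay":0,"az":0,"dx":0,"dy":0,"dz":-0.1,"claw":0}]'
```

```text
clock: 9.05
eef_pos: [563.5, -239.7, 174.1]
ee_rot: [0.033, 0.999, -0.0, 0.001]
ft_force: [-3.3, 0.5, 9.2]
opening: 22.8
grip_force: 63.0
clock: 9.47
eef_pos: [563.5, -239.7, 174.0]
ee_rot: [0.033, 0.999, 0.0, 0.001]
ft_force: [-6.6, 3.0, 17.9]
opening: 23.1
grip_force: 64.0
```

The TCP has stopped at z = 174 while the force keeps rising, so the rotor is seated. I'll press slightly more and check with the side camera.

```bash
python3 -m inch '[{"ax":0,"ay":0,"az":0,"dx":0,"dy":0,"dz":-0.05,"claw":0},{"ax":0,"ay":0,"az":0,"dx":0,"dy":0,"dz":-0.05,"claw":0},{"ax":0,"ay":0,"az":0,"dx":0,"dy":0,"dz":-0.05,"claw":0},{"ax":0,"ay":0,"az":0,"dx":0,"dy":0,"dz":-0.05,"claw":0},{"ax":0,"ay":0,"az":0,"dx":0,"dy":0,"dz":-0.05,"claw":0}]'
python3 - <<'E'
from h import *
c=capture("side"); cv2.imwrite("pics/end.png",cv2.resize(c["image"][210:360,180:380],None,fx=4,fy=4,interpolation=cv2.INTER_CUBIC))
s=state();print(s["eef_pos"],s["ft_force"],s["grip_force"])
E
```

```text
clock: 9.88
eef_pos: [563.5, -239.7, 174.0]
ee_rot: [0.033, 0.999, 0.0, 0.001]
ft_force: [-8.4, 3.1, 21.7]
opening: 23.1
grip_force: 64.8
[ 563.52636463 -239.67423422  173.96788695] [-7.64551093  4.21081073 21.77295279] 64.7514009475708
```

View pics/end.png

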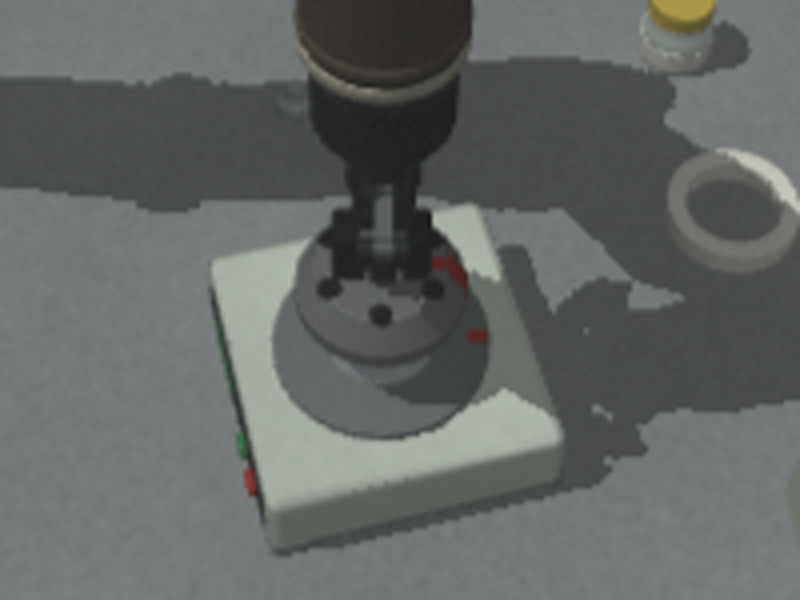

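The picture shows the rotor down flat on the boss at about (380,300), with its red stripe (455,270) lined up with the plate mark (478,335) and the handle still gripped. I'm handing it in.

```bash
python3 -c "
from workcell import *
print(sign_off())"
```

```text
the job is handed in; nothing more can be done
None
```

The rotor is seated on the hub with its key in the slot, held gripped and pressed home with about 22 N measured at the wrist; I handed the job in at about 10 s, and the sign-off gave no verdict.

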